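# Close the brush-cleaner canister with its bayonet cap

## Robot

A 6-joint arm with a two-finger parallel gripper is mounted at the origin on the work surface. World frame = base frame: x ahead of the robot, y to its left, z up, the work surface at z = 0. Lengths are in m, angles in degrees, forces in N, time in s.
With the tool pointing down it reaches from about 0.3 to 0.75 m from the base axis. Payload 8.5 kg.
Tool frame: the origin (TCP) lies midway between the tips of the shut fingers; the grasp point (between the pads) lies 19 mm behind it (env.hold_point_z is the distance from the TCP to the grasp point, in m); z points along the fingers, y is the line along which they close (so a half turn about z gives the same grasp; the last joint's range is limited). The gripper opens to 85 mm and grips with 20 to 120 N. Pads are 22 mm wide; open, the fingers measure 114 mm over their backs; the gripper's body (76 mm by 85 mm) begins 54 mm behind the grasp point. The pads swing forward as they close: fully open they stand 13 mm farther back than shut.
Start: joints at [60.888, 21.807, 74.336, -0, 83.858, -12.336], TCP at [0.159, 0.527, 0.231] pointing down, gripper open.
Joint ranges: [-178.18, 178.18], [-50.72, 133.34], [12.68, 142.11], [-81.47, 261.47], [9.98, 163.14], [-165.26, 165.26]. Speed limits (degrees/s): [136.94, 136.94, 180, 180, 180, 180].

## Interface

Orientations are given as a 3x3 rotation matrix whose columns are the frame's x, y, z axes.
In Python, from rig import observe, get_image, camera_info, env gives the robot as it stands.
- The arm moves only by the tool drive_tool, never from a script. Its arguments are lists of equal length, an entry for each row: "offset": the shift along the tool's x, y, z in units of 40 mm (1.0 is 40 mm), a list of three; "turn": the turn, a rotation vector about the tool's x, y, z in units of 6 degrees (1.0 is 6 degrees), a list of three; "hand": the opening, from 0 (shut) to 1 (fully open). A call has exactly 10 rows; each row shifts and turns the commanded pose from where the row before left it, along the tool's axes as they then stand; what a row does not reach is not made up. A row lasts 1/8 s, in which the tool goes at most 62.5 mm and 10.7 degrees, less where a joint would pass 70% of its speed; a pose out of reach is approached as far as the arm can. A call is refused whole if a number of a shift passes 1 or a number of a turn 1, either way. A call with a gripper value outside its range is refused whole. The fingers move at their own pace and stop on an object; "newtons" is the grip in N (left out, the last holds). Time passes only in rows, so rows that do not move let the fingers close, or fill a call up. It gives the time, the measured TCP pose, the force, the opening and the grip force at its end, in the units of the state.
- observe(): the state, without advancing time (a new reading comes with each control period).
- get_image(name): name is "scene" or "top" or "wrist"; returns the picture (480x640x3 uint8, blue, green, red); there is no depth.
- camera_info(name): a dict with "fx", "fy", "cx", "cy" (pixels), "world_to_cam" (4x4, takes a point from world to camera coordinates). Camera axes: x right, y down, z forward; pixel columns grow to the right and rows downward; lengths in m; the calibration is good to about 2 mm. A picture is of the moment at which its call begins: read the wrist's pose just before it. camera_info takes no time and is no camera call; for the wrist camera it gives the pose at the moment of the call.
- env.close_job(): hands the job in; it is judged then, once.
The state is a dict: "time_s": time; "q": joint angles; "qvel": joint speeds; "joint_efforts": joint torques, N m; "position": TCP position; "tool_rot": TCP orientation; "ft_force": force on the tool from outside, world axes, zero at the start; "wrist_torque": the same for the moment, N m; "grip_width": finger opening in m; "gripper_force": force on a finger pad.
Only numpy, scipy, OpenCV 4.12 (cv2) and the standard library are available. Lean on these libraries where they do the work, as an engineer would, in place of code of your own. Each camera call takes 0.05 s, during which the arm holds its last target. There are 200 camera calls.

## Task

Close the brush-cleaner canister with the cap that fits it, the smaller of the two metal caps: pick it up by its grip bar, enter its two pins through the notches of the neck, push it fully home against the spring and twist it a quarter turn clockwise (seen from above) to the stop. Finish while still gripping the cap and holding it pressed fully home and turned; do not let go. Leave the wider cap and the other things on the table where they are.

Things in the scene. Friction and masses are not known exactly. Their poses are not given: they have to be found in the camera images.
- cap_center (a point): The right cap: bare metal, loose, about 180 g, 66 mm tall, standing on its stem. Bottom up: stem, disc 68 mm across and 8 mm thick, upright grip bar 56 mm long (x), 12 mm thick (y), 36 mm tall, flat faces, to be gripped across its thickness. Point: on the axis half-way up, 33 mm below the bar's top. x: along bar and pins (a half turn makes no difference); z: up.
- cap_foot (a point): Centre of the foot of the right cap's stem, 33 mm below cap_center, same axes. The stem is round, 36 mm across, 22 mm tall up to the disc. A round cross pin 7 mm thick runs through it along x, its centre 5 mm above the foot; its two ends stand out to 25 mm from the axis.
- mouth (a point): Centre of the canister's mouth, at the top of its neck, 100 mm above the table. Bore 40 mm across with two notches 12 mm wide at +x and -x, reaching 27 mm from the axis: the pins go down through them. x: from the centre through the notches (a half turn makes no difference); z: up. Cap fully home: its disc lies on the neck, cap_foot 22 mm below this point, cap_center 11 mm above it.
- canister: Grey round can fixed to the table, 102 mm across, 64 mm tall, with a steel neck 72 mm across up to 100 mm. Origin under its centre, axes as mouth. The neck's lip is 8.5 mm deep; with the pins below it the cap turns clockwise seen from above, about 91 degrees, to a hard stop; anticlockwise is blocked. A turned cap that is let go springs up 5 mm, till its pins meet the lip.
- plunger (a joint): Travel in m of the spring plunger in the canister's bore: 0 up, 0.013 when the cap is fully home, at most 0.0155. The cap's foot meets it 9 mm below the mouth; it pushes up with about 4 N there and 12 N when the cap is fully home.
- wide_cap_center (a point): A second bayonet cap, too wide for this canister; leave it alone. Same shape and height as the right cap (66 mm) but bigger: disc 86 mm across, grip bar 72 mm long, stem 54 mm across. The point is half-way up; axes as for the right cap.
- ink_jar: Bystander: glass ink jar with black lid, 56 mm across, 70 mm tall. Origin under its centre.
- pigment_tin: Bystander: steel tin, 54 mm across, 55 mm tall. Origin under its centre.
- eraser: Bystander: white eraser, 44 x 22 x 13 mm. Origin under its centre.
- sharpener: Bystander: small steel pencil sharpener, 26 x 18 x 12 mm. Origin under its centre.
- mug: Bystander: mug, 80 mm across, 90 mm tall, handle towards its +y. Origin under its centre.

How it is judged (in metres and radians):
On the way, in this order (a step that is already met when the one before it is completed fails the run):
1. the cap is lifted off the table in the fingers, clear of the canister (height (world z) of cap_center above 0.06 m and contact force between the fingers and cap above 1 N and not (contact force between cap and canister above 0.01 N)), for 0.1 s.
2. the cap is in the neck, its pins below the lip (horizontal distance between cap_center and mouth below 0.005 m and z of cap_center in the frame of mouth below 0.0155 m), for 0.05 s.
3. the cap is turned its quarter turn, fully home (horizontal distance between cap_center and mouth below 0.005 m and z of cap_center in the frame of mouth below 0.0135 m and angle between the x axis of cap_center and the x axis of mouth, either way round above 1.25 rad), for 0.2 s.
At the end, for the whole second after the job is handed in: The cap sits centred in the neck (within 5 mm) and upright (within 0.1 rad), pressed to within 2.5 mm of fully home (plunger pushed in by more than 10 mm), turned at least 72 degrees (1.25 rad) clockwise from the notches, and is still held by the fingers with more than 2 N (all of step 3 and contact force between the fingers and cap above 2 N and angle between cap_center's own z axis and vertical below 0.1 rad and value of joint plunger above 0.01 m); the arm keeps its last pose, push and grip.
It fails at once if the wider cap is shifted more than 40 mm (distance of wide_cap_center from where it was at the start of the episode above 0.04 m).
It fails at once if another thing on the table is shifted more than 40 mm (distance of any of ink_jar, pigment_tin, eraser, sharpener, mug from where it was at the start of the episode above 0.04 m).
It also fails if it takes over 42 s, if anything falls off the work surface, if the arm or the gripper's body presses on something with over 40 N, if the wrist force passes 120 N, or if a joint passes its speed limit or range.

## Working session

There is one attempt and no reset: what is moved stays moved. The work goes in short steps, Python scripts to look and compute and a tool call to move; the robot and the scene stay as the last step left them, time stands still between calls to the robot, and variables do not carry over. Pictures are saved under pics/ and viewed, at most 10 in all, crops included, and the job is handed in when it is done.

Besides the shell and the picture viewer there is one more tool, called after "Call:" as name(argument=value, ...) on one line, values as JSON. drive_tool: Moves the arm, as the interface text tells. Its arguments: {"type":"object","properties":{"offset":{"type":"array"},"turn":{"type":"array"},"hand":{"type":"array"},"newtons":{"type":"number"}},"required":["offset","turn","hand"]}

```bash
mkdir -p pics; ls
python3 - <<'E'
from rig import *
import cv2
for n in("scene","top"):
    cv2.imwrite(f"pics/{n}0.png",get_image(n))
    c=camera_info(n);print(n,c)
s=observe();print(s)
E
```

```text
pics
scene {'fx': 477.78907835209617, 'fy': 477.78907835209617, 'cx': 322.4054266782644, 'cy': 242.58387000487346, 'world_to_cam': array([[ 0.83026547,  0.5572729 , -0.01030321, -0.4685885 ],
       [ 0.46708796, -0.7057499 , -0.53267806, -0.19263399],
       [-0.30411854,  0.4374517 , -0.84625524,  0.97222218],
       [ 0.        ,  0.        ,  0.        ,  1.        ]])}
top {'fx': 566.2778768547918, 'fy': 566.2778768547918, 'cx': 328.5064117816132, 'cy': 235.21551856938348, 'world_to_cam': array([[-9.80274593e-03, -9.99951893e-01,  3.44490067e-04,
         9.25716856e-03],
       [-9.94571265e-01,  9.71430646e-03, -1.03603239e-01,
         5.64888432e-01],
       [ 1.03594909e-01, -1.35821616e-03, -9.94618646e-01,
         1.01614226e+00],
       [ 0.00000000e+00,  0.00000000e+00,  0.00000000e+00,
         1.00000000e+00]])}
{'time_s': 0.1, 'q': array([ 6.08886998e+01,  2.18376391e+01,  7.43777367e+01,  5.00466442e-04,
        8.38584988e+01, -1.23354863e+01]), 'qvel': array([ 0.00648723,  0.00977847, -0.08250519,  0.05783816, -0.08768061,
       -0.05778572]), 'joint_efforts': array([ 4.80495873e-03, -4.49220979e+01, -2.31656456e+01, -1.12783050e-04,
        3.63747684e-03,  5.71331066e-05]), 'position': array([0.15861702, 0.52636816, 0.23078449]), 'tool_rot': array([[-9.57441059e-01,  2.88628162e-01, -6.34867734e-04],
       [ 2.88628721e-01,  9.57440443e-01, -1.12225198e-03],
       [ 2.83934519e-04, -1.25773118e-03, -9.99999169e-01]]), 'ft_force': array([ 0.19533473, -0.10347836, -0.04486309]), 'wrist_torque': array([-0.00327374,  0.02412434,  0.02852883]), 'gripper_force': 0.0, 'grip_width': 0.08566844033424952}
```

View pics/top0.png

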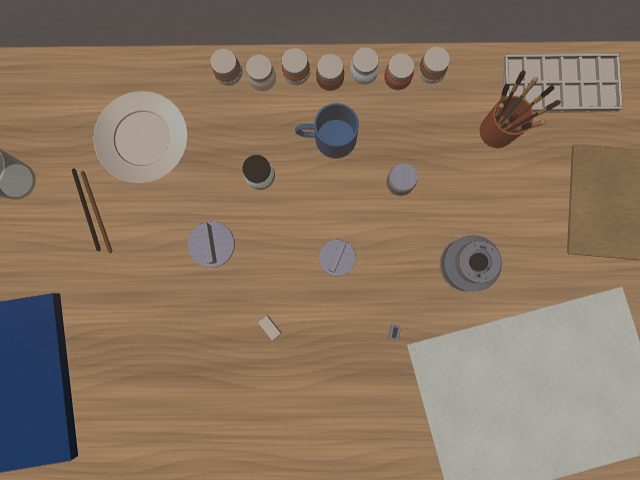

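View pics/scene0.png

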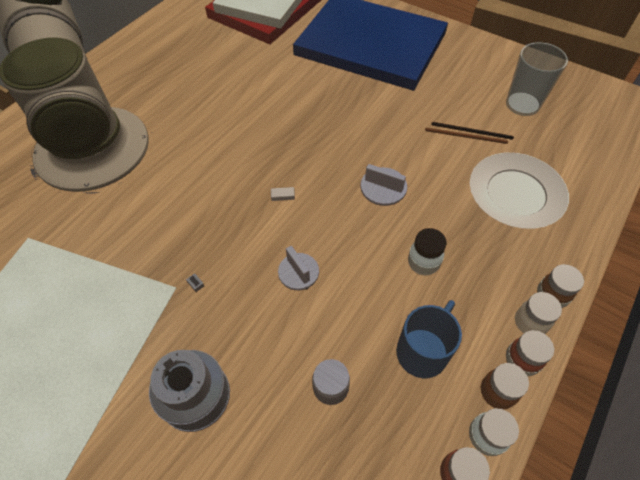

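The top view shows the small cap at about (337,258), the wide cap at (211,244) and the canister neck at (479,262). The bystanders are well apart. Next I'll enlarge the cap and the canister.

Run:
```python
import cv2,numpy as np
t=cv2.imread("pics/top0.png");s=cv2.imread("pics/scene0.png")
r=lambda i,x,y,w:cv2.resize(i[y:y+w,x:x+w],(400,300*400//300 if 0 else 400),interpolation=cv2.INTER_CUBIC)
# 50px crops of cap, 80px of canister
a=np.hstack([r(t,312,233,50),r(t,439,222,80)])
cv2.imwrite("pics/crop1.png",a)
```

```text
(no output)
```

View pics/crop1.png

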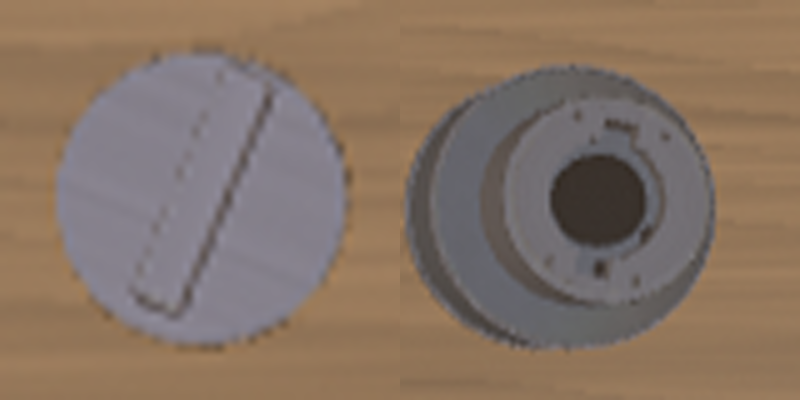

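The crop shows the bar's top corners at about (222,70), (270,92), (183,317) and (133,290) in the left half. The neck is centred near (608,200), with notches near (622,128) and (600,268).

```bash
cat > h.py <<'E'
from rig import *
import numpy as np,cv2
from scipy.spatial.transform import Rotation as R
def ray(c,uv,z):
    M=c["world_to_cam"];A=M[:3,:3].T;o=-A@M[:3,3]
    d=A@np.array([(uv[0]-c["cx"])/c["fx"],(uv[1]-c["cy"])/c["fy"],1]);return o+d*(z-o[2])/d[2]
def proj(c,p):
    q=c["world_to_cam"]@np.r_[p,1];return np.array([c["fx"]*q[0]/q[2]+c["cx"],c["fy"]*q[1]/q[2]+c["cy"]])
def togo(p,yaw):
    """tool shift (units) and turn to TCP at p, pointing down, tool y axis (closing) perpendicular to yaw dir => tool x along yaw (deg)"""
    s=observe();T=s["tool_rot"];P=s["position"]
    best=None
    for k in(0,180):
        a=np.radians(yaw+k);x=np.array([np.cos(a),np.sin(a),0]);z=np.array([0,0,-1.]);D=np.c_[x,np.cross(z,x),z]
        rv=R.from_matrix(T.T@D).as_rotvec(degrees=True)
        if best is None or np.linalg.norm(rv)<np.linalg.norm(best):best=rv
    print("t",s["time_s"],"pos",P.round(4),"tool x yaw",np.degrees(np.arctan2(T[1,0],T[0,0])).round(2),"q6",s["q"][5].round(1))
    print("shift units (tool now)",(T.T@(p-P)/.04).round(3),"turn units",(best/6).round(3))
E
python3 - <<'E'
from h import *
c=camera_info("top")
g=lambda x,y:(x/8+312-.5+.06,y/8+233-.5+.06)
h=lambda x,y:((x-400)/5+439-.4,y/5+222-.4)
P=[ray(c,g(*p),.066) for p in[(222,70),(270,92),(183,317),(133,290)]]
m=np.mean(P,0);d=(P[0]+P[1]-P[2]-P[3])/2
print("cap",m,np.linalg.norm(d),np.degrees(np.arctan2(d[1],d[0])))
print("disc",ray(c,g(202,197),.030))
for p in[(608,200),(598,200)]:print("can",ray(c,h(*p),.1))
a=ray(c,h(622,128),.1);b=ray(c,h(600,268),.1);print(a,b,np.linalg.norm(a-b),np.degrees(np.arctan2(*(a-b)[1::-1])))
w=camera_info("wrist")["world_to_cam"];s=observe();T=np.eye(4);T[:3,:3]=s["tool_rot"];T[:3,3]=s["position"];print(np.round(np.linalg.inv(T)@np.linalg.inv(w),4))
s=observe();
togo(np.array([m[0],m[1],.231]),np.degrees(np.arctan2(d[1],d[0])))
print(env.hold_point_z)
E
```

```text
cap [ 0.52292556 -0.01060223  0.066     ] 0.05315935004499486 -22.187579461634
disc [ 0.52414556 -0.01113014  0.03      ]
can [ 0.50962588 -0.25551076  0.1       ]
can [ 0.50965939 -0.25208536  0.1       ]
[ 0.53431168 -0.26124819  0.1       ] [ 0.48641333 -0.25190416  0.1       ] 0.04880125983418211 -11.03865005300523
[[-7.000e-04 -9.584e-01 -2.853e-01  7.240e-02]
 [ 1.000e+00 -9.000e-04  5.000e-04 -1.800e-03]
 [-7.000e-04 -2.853e-01  9.584e-01 -1.418e-01]
 [ 0.000e+00  0.000e+00  0.000e+00  1.000e+00]]
t 0.1 pos [0.1586 0.5264 0.2308] tool x yaw 163.22 q6 -12.3
shift units (tool now) [-1.2595e+01 -1.0224e+01  4.0000e-03] turn units [-0.012 -0.002  0.902]
0.0187
```

Call:
drive_tool(offset=[[-1, -0.8, 0], [-1, -0.8, 0], [-1, -0.8, 0], [-1, -0.8, 0], [-1, -0.8, 0], [-1, -0.8, 0], [-1, -0.8, 0], [-1, -0.8, 0], [-1, -0.8, 0], [-1, -0.8, 0]], turn=[[0, 0, 0], [0, 0, 0], [0, 0, 0], [0, 0, 0], [0, 0, 0], [0, 0, 0], [0, 0, 0], [0, 0, 0], [0, 0, 0], [0, 0, 0]], hand=[1, 1, 1, 1, 1, 1, 1, 1, 1, 1])

```text
time_s: 1.35
position: [0.45, 0.1032, 0.2312]
tool_rot: [[-0.957, 0.289, -0.0], [0.289, 0.957, 0.0], [0.0, -0.0, -1.0]]
ft_force: [1.0, 0.5, -0.1]
grip_width: 0.0853
gripper_force: 0.0
```

Call:
drive_tool(offset=[[-0.86, -0.74, 0], [-0.86, -0.74, 0], [-0.87, -0.74, 0], [0, 0, 0], [0, 0, 0.5], [0, 0, 0.5], [0, 0, 0.5], [0, 0, 0.2], [0, 0, 0], [0, 0, 0]], turn=[[0, 0, 0], [0, 0, 0], [0, 0, 0], [0, 0, 0.9], [0, 0, 0], [0, 0, 0], [0, 0, 0], [0, 0, 0], [0, 0, 0], [0, 0, 0]], hand=[1, 1, 1, 1, 1, 1, 1, 1, 1, 1])

```text
time_s: 2.6
position: [0.5233, -0.0102, 0.164]
tool_rot: [[-0.926, 0.377, 0.001], [0.377, 0.926, -0.0], [-0.001, 0.0, -1.0]]
ft_force: [0.7, -0.6, 0.0]
grip_width: 0.0853
gripper_force: 0.0
```

Run:
```python
from h import *
c=camera_info("wrist");cv2.imwrite("pics/w1.png",get_image("wrist"))
print(c);import pickle;pickle.dump(c,open("w1.pkl","wb"))
p=np.array([.5235,-.0108,.066]);print(proj(c,p))
togo(p,-22.2)
```

```text
{'fx': 344.54521525116576, 'fy': 344.54521525116576, 'cx': 320.9897534881643, 'cy': 238.75386757078232, 'world_to_cam': array([[ 3.78053130e-01,  9.25783523e-01,  8.36042938e-04,
        -1.86797488e-01],
       [ 8.86899671e-01, -3.62433192e-01,  2.86445727e-01,
        -4.85988790e-01],
       [ 2.65489744e-01, -1.07550217e-01, -9.58096105e-01,
         1.73623510e-01],
       [ 0.00000000e+00,  0.00000000e+00,  0.00000000e+00,
         1.00000000e+00]])}
[322.59884294 240.29810272]
t 2.65 pos [ 0.5233 -0.0102  0.1641] tool x yaw 157.83 q6 -81.9
shift units (tool now) [-0.008 -0.011  2.452] turn units [0.002 0.013 0.004]
```

View pics/w1.png

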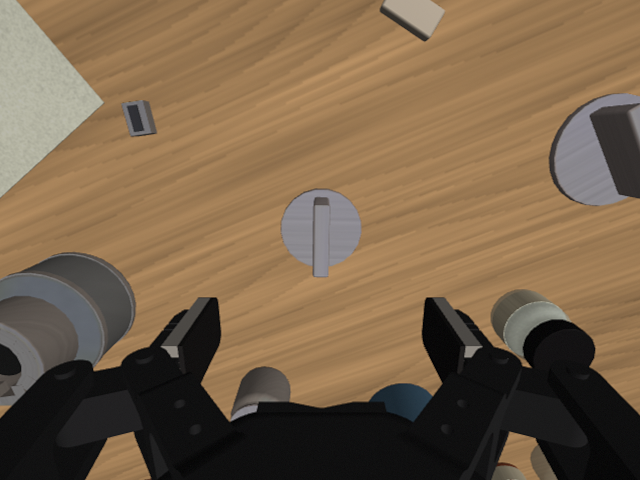

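The wrist view shows the cap's bar running straight up and down at column 321, rows 204–276. It's centred between the fingers to within 1 mm, so I'll descend and grip.

Call:
drive_tool(offset=[[0, -0.03, 0.6], [0, 0, 0.6], [0, 0, 0.6], [0, 0, 0.6], [0, 0, 0.5], [0, 0, 0.32], [0, 0, 0], [0, 0, 0], [0, 0, 0], [0, 0, 0]], turn=[[0, 0, 0], [0, 0, 0], [0, 0, 0], [0, 0, 0], [0, 0, 0], [0, 0, 0], [0, 0, 0], [0, 0, 0], [0, 0, 0], [0, 0, 0]], hand=[1, 1, 1, 1, 1, 1, 1, 0, 0, 0], newtons=80)

```text
time_s: 3.9
position: [0.5227, -0.0113, 0.035]
tool_rot: [[-0.926, 0.377, 0.001], [0.377, 0.926, -0.0], [-0.001, 0.0, -1.0]]
ft_force: [-0.1, 0.9, 0.1]
grip_width: 0.0319
gripper_force: 0.0
```

Call:
drive_tool(offset=[[0, 0, 0], [0, 0, 0], [0, 0, 0], [0, 0, 0], [0, 0, 0], [0, 0, 0], [0, 0, 0], [0, 0, 0], [0, 0, -0.1], [0, 0, -0.4]], turn=[[0, 0, 0], [0, 0, 0], [0, 0, 0], [0, 0, 0], [0, 0, 0], [0, 0, 0], [0, 0, 0], [0, 0, 0], [0, 0, 0], [0, 0, 0]], hand=[0, 0, 0, 0, 0, 0, 0, 0, 0, 0])

```text
time_s: 5.15
position: [0.5218, -0.0112, 0.0539]
tool_rot: [[-0.926, 0.378, -0.003], [0.378, 0.926, 0.001], [0.003, -0.0, -1.0]]
ft_force: [-0.2, 0.0, -2.0]
grip_width: 0.0109
gripper_force: 77.9
```

Run:
```python
from h import *
togo(np.array([.59,-.27,.21]),169)
```

```text
t 5.15 pos [ 0.5218 -0.0112  0.0539] tool x yaw 157.82 q6 -82.1
shift units (tool now) [-4.012 -5.35  -3.912] turn units [-1.000e-03 -2.600e-02 -1.863e+00]
```

Call:
drive_tool(offset=[[0, 0, -1], [0, 0, -1], [0, 0, -1], [-0.5, -0.7, -0.9], [-0.7, -0.9, 0], [-0.7, -0.9, 0], [-0.7, -0.95, 0], [-0.7, -0.95, 0], [-0.7, -0.95, 0], [0, 0, 0]], turn=[[0, 0, 0], [0, 0, 0], [0, 0, 0], [0, 0, 0], [0, 0, 0], [0, 0, 0], [0, 0, 0], [0, 0, 0], [0, 0, 0], [0, 0, -0.93]], hand=[0, 0, 0, 0, 0, 0, 0, 0, 0, 0])

```text
time_s: 6.4
position: [0.5896, -0.273, 0.209]
tool_rot: [[-0.958, 0.287, -0.002], [0.287, 0.958, 0.001], [0.002, 0.0, -1.0]]
ft_force: [0.2, 0.1, -1.7]
grip_width: 0.0105
gripper_force: 78.4
```

Call:
drive_tool(offset=[[0, 0, 0], [0, 0, 0], [0, 0, 0], [0, 0, 0], [0, 0, 0], [0, 0, 0], [0, 0, 0], [0, 0, 0], [0, 0, 0], [0, 0, 0]], turn=[[0, 0, -0.93], [0, 0, 0], [0, 0, 0], [0, 0, 0], [0, 0, 0], [0, 0, 0], [0, 0, 0], [0, 0, 0], [0, 0, 0], [0, 0, 0]], hand=[0, 0, 0, 0, 0, 0, 0, 0, 0, 0])

```text
time_s: 7.65
position: [0.5898, -0.2698, 0.2105]
tool_rot: [[-0.982, 0.191, -0.0], [0.191, 0.982, 0.0], [0.0, 0.0, -1.0]]
ft_force: [0.1, 0.3, -1.1]
grip_width: 0.0112
gripper_force: 78.3
```

Run:
```python
from h import *
import pickle
c=camera_info("wrist");i=get_image("wrist");cv2.imwrite("pics/w2.png",i)
pickle.dump(c,open("w2.pkl","wb"))
p=proj(c,np.array([.5096,-.2545,.1]));print(p)
togo(np.array([.5096,-.2545,.21]),169)
x,y=(p-[66,66]).round().astype(int).clip(0);print(x,y)
a=cv2.resize(i[y:y+132,x:x+132],(528,528),interpolation=cv2.INTER_CUBIC)
cv2.imwrite("pics/w2c.png",a)
```

```text
[322.89515279 122.42093319]
t 7.7 pos [ 0.5898 -0.2698  0.2105] tool x yaw 168.98 q6 -114.0
shift units (tool now) [ 2.042 -0.007  0.013] turn units [-0.    -0.    -0.003]
257 56
```

View pics/w2.png

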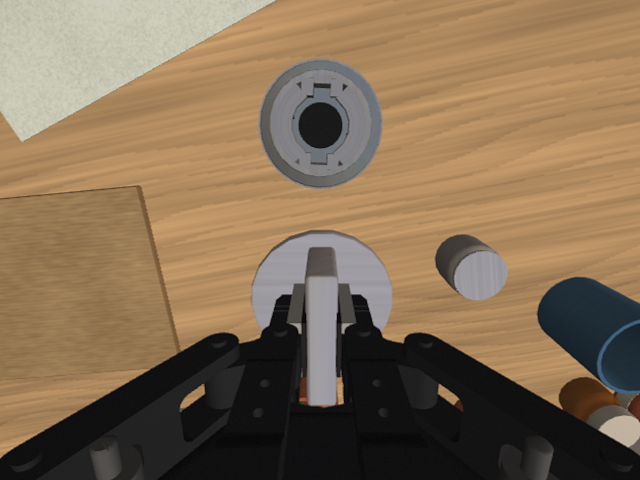

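View pics/w2c.png

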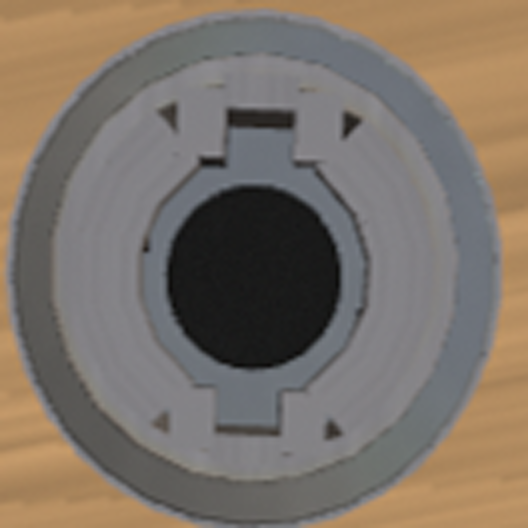

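The enlarged view (4x, origin (257,56)) shows the notch ends at about (263,110) and (249,435), and the neck rim spanning columns 52–458 and rows 52–480. In the full picture the held cap's disc spans columns 251–392 with its far edge at row 231.

Run:
```python
from h import *
import pickle
c=pickle.load(open("w2.pkl","rb"))
f=lambda x,y:((x+.5)/4-.5+257,(y+.5)/4-.5+56)
a,b=ray(c,f(263,110),.1),ray(c,f(249,435.5),.1)
print("notches",(a+b)/2,np.linalg.norm(a-b),np.degrees(np.arctan2(*(a-b)[1::-1])))
E4=[ray(c,f(*p),.1) for p in[(52,268),(458,268),(258,52),(258,480)]]
print("rim",(E4[0]+E4[1])/2,np.linalg.norm(E4[0]-E4[1]),(E4[2]+E4[3])/2,np.linalg.norm(E4[2]-E4[3]))
s=observe();T=s["tool_rot"];P=s["position"]
zt=P[2]-.005
g=lambda u,v,z:T.T@(ray(c,(u,v),z)-P)*1000
print("disc far edge tool xy mm (want x 34)",g(321.5,231,zt))
print("bar mid low/ends",g(321,248,P[2]+.031),g(321,404,P[2]+.031))
print("disc L/R",g(251.5,292,zt),g(392,292,zt))
m=(a+b)/2
togo(np.r_[m[:2],.16],np.degrees(np.arctan2(*(a-b)[1::-1])))
```

```text
notches [ 0.51103346 -0.25642619  0.1       ] 0.05378894621895491 166.3314409741046
rim [ 0.509397   -0.25623957  0.1       ] 0.07047729573657172 [ 0.5106268  -0.25595267  0.1       ] 0.07051885091745161
disc far edge tool xy mm (want x 34) [32.42249062 -1.48291589  5.00160175]
bar mid low/ends [ 36.30936984  -1.72754429 -30.99820595] [-27.91037103  -1.77285347 -31.00136415]
disc L/R [  2.99728587 -34.10344818   5.00031213] [ 2.9286477  31.36372517  4.99999256]
t 7.7 pos [ 0.5898 -0.2698  0.2105] tool x yaw 168.98 q6 -114.0
shift units (tool now) [ 1.998 -0.047  1.263] turn units [-0.    -0.     0.442]
```

Run:
```python
from h import *
import pickle
c=pickle.load(open("w2.pkl","rb"));s=observe();T=s["tool_rot"];P=s["position"]
g=lambda u,v,z:T.T@(ray(c,(u,v),z)-P)*1000
print("bar top ends",g(321,280,P[2]+.031),g(321.7,404,P[2]+.031))
m=np.array([.5107,-.2563,.1])
d=T.T@(m-P)*1000
print("neck in tool mm",d)
```

```text
bar top ends [ 24.60002867  -1.73580562 -30.99878179] [-27.9107419   -1.49887903 -31.00136549]
neck in tool mm [ 80.2691556   -1.8319278  110.51919272]
```

Call:
drive_tool(offset=[[0.7, -0.01, 0], [0.7, 0, 0], [0.65, 0, 0], [0, 0, 0], [0, 0, 0.6], [0, 0, 0.6], [0, 0, 0.4], [0, 0, 0], [0, 0, 0], [0, 0, 0]], turn=[[0, 0, 0], [0, 0, 0], [0, 0, 0], [0, 0, 0.44], [0, 0, 0], [0, 0, 0], [0, 0, 0], [0, 0, 0], [0, 0, 0], [0, 0, 0]], hand=[0, 0, 0, 0, 0, 0, 0, 0, 0, 0])

```text
time_s: 8.95
position: [0.5096, -0.2548, 0.1474]
tool_rot: [[-0.972, 0.236, 0.001], [0.236, 0.972, -0.001], [-0.001, -0.001, -1.0]]
ft_force: [1.0, 1.4, -1.6]
grip_width: 0.0107
gripper_force: 78.3
```

Run:
```python
from h import *
i=get_image("scene");s=observe();print(s["position"],s["ft_force"],s["wrist_torque"])
c=camera_info("scene");p=proj(c,s["position"]-[0,0,.04]);print(p)
x,y=(p-[70,70]).round().astype(int).clip(0)
cv2.imwrite("pics/s3.png",cv2.resize(i[y:y+140,x:x+140],(560,560),interpolation=cv2.INTER_CUBIC))
```

```text
[ 0.50952385 -0.25475032  0.14726256] [ 0.30977428  0.19466963 -1.43083171] [-0.05505453  0.01340342 -0.00272218]
[175.88153241 373.0997598 ]
```

View pics/s3.png

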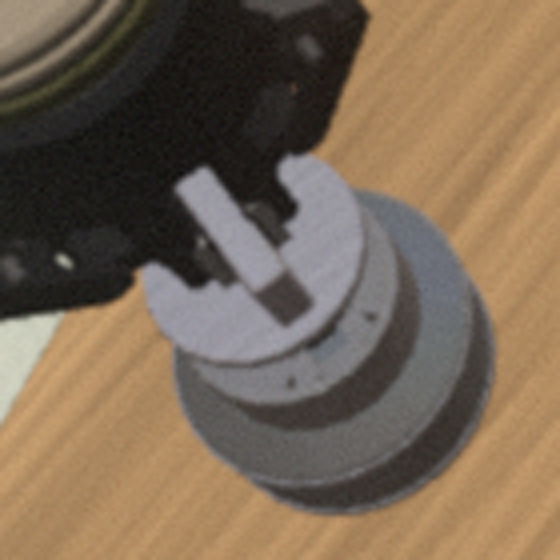

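The scene crop shows the cap over the neck, with the bar pointing at the notch between the triangle marks. I'll lower it slowly and watch the force.

Call:
drive_tool(offset=[[0, 0, 0.1], [0, 0, 0.1], [0, 0, 0.08], [0, 0, 0.05], [0, 0, 0.05], [0, 0, 0.05], [0, 0, 0.05], [0, 0, 0], [0, 0, 0], [0, 0, 0]], turn=[[0, 0, 0], [0, 0, 0], [0, 0, 0], [0, 0, 0], [0, 0, 0], [0, 0, 0], [0, 0, 0], [0, 0, 0], [0, 0, 0], [0, 0, 0]], hand=[0, 0, 0, 0, 0, 0, 0, 0, 0, 0])

```text
time_s: 10.25
position: [0.5093, -0.2546, 0.1274]
tool_rot: [[-0.972, 0.236, 0.0], [0.236, 0.972, -0.0], [-0.0, -0.0, -1.0]]
ft_force: [-1.1, 0.5, -1.5]
grip_width: 0.0106
gripper_force: 78.3
```

Call:
drive_tool(offset=[[0, 0, 0.05], [0, 0, 0.05], [0, 0, 0.05], [0, 0, 0.05], [0, 0, 0.05], [0, 0, 0.05], [0, 0, 0.05], [0, 0, 0], [0, 0, 0], [0, 0, 0]], turn=[[0, 0, 0], [0, 0, 0], [0, 0, 0], [0, 0, 0], [0, 0, 0], [0, 0, 0], [0, 0, 0], [0, 0, 0], [0, 0, 0], [0, 0, 0]], hand=[0, 0, 0, 0, 0, 0, 0, 0, 0, 0], newtons=110)

```text
time_s: 11.5
position: [0.5095, -0.2547, 0.1141]
tool_rot: [[-0.972, 0.236, 0.001], [0.236, 0.972, -0.001], [-0.001, -0.0, -1.0]]
ft_force: [-2.5, 1.7, 8.9]
grip_width: 0.0105
gripper_force: 110.3
```

Call:
drive_tool(offset=[[0, 0, 0.03], [0, 0, 0.02], [0, 0, 0], [0, 0, 0], [0, 0, 0], [0, 0, 0], [0, 0, 0], [0, 0, 0], [0, 0, 0], [0, 0, 0]], turn=[[0, 0, 0], [0, 0, 0], [0, 0, 0], [0, 0, 0], [0, 0, 0], [0, 0, 0.3], [0, 0, 0.3], [0, 0, 0.3], [0, 0, 0.3], [0, 0, 0.3]], hand=[0, 0, 0, 0, 0, 0, 0, 0, 0, 0])

```text
time_s: 12.75
position: [0.5102, -0.2554, 0.1129]
tool_rot: [[-0.922, 0.386, 0.003], [0.386, 0.922, -0.003], [-0.004, -0.001, -1.0]]
ft_force: [-0.8, 0.1, 12.3]
grip_width: 0.0104
gripper_force: 110.9
```

Run:
```python
from h import *
s=observe();print(s["position"],s["ft_force"],s["wrist_torque"],s["q"][5]);togo(np.array([.5093,-.2547,.1125]),166.3-91)
```

```text
[ 0.51024476 -0.25536761  0.11287884] [-0.77541745  0.0937263  12.25574335] [-0.04505428  0.11428792  0.10733109] -105.76145390522244
t 12.75 pos [ 0.5102 -0.2554  0.1129] tool x yaw 157.29 q6 -105.8
shift units (tool now) [0.028 0.006 0.009] turn units [ 0.018  0.041 13.666]
```

Call:
drive_tool(offset=[[0, 0, 0.02], [0, 0, 0.02], [0, 0, 0], [0, 0, 0], [0, 0, 0], [0, 0, 0], [0, 0, 0], [0, 0, 0], [0, 0, 0], [0, 0, 0]], turn=[[0, 0, 0.5], [0, 0, 0.8], [0, 0, 0.8], [0, 0, 0.8], [0, 0, 0.8], [0, 0, 0.8], [0, 0, 0.8], [0, 0, 0.8], [0, 0, 0.8], [0, 0, 0.8]], hand=[0, 0, 0, 0, 0, 0, 0, 0, 0, 0])

```text
time_s: 14.0
position: [0.5112, -0.2553, 0.1129]
tool_rot: [[-0.359, 0.933, 0.006], [0.933, 0.359, -0.004], [-0.006, 0.004, -1.0]]
ft_force: [1.0, 3.0, 22.3]
grip_width: 0.0103
gripper_force: 112.6
```

Run:
```python
from h import *
s=observe();print(s["position"],s["ft_force"],s["wrist_torque"],s["q"][5]);togo(np.array([.5093,-.2547,.1125]),166.3-91)
```

```text
[ 0.51116248 -0.25534145  0.11288392] [ 0.9897872   2.987062   22.31522537] [0.53666846 0.20079087 0.27868835] -59.48364048489354
t 14.0 pos [ 0.5112 -0.2553  0.1129] tool x yaw 111.04 q6 -59.5
shift units (tool now) [ 0.032 -0.038  0.009] turn units [0.057 0.043 5.957]
```

Call:
drive_tool(offset=[[0, 0, 0], [0, 0, 0], [0, 0, 0], [0, 0, 0], [0, 0, 0], [0, 0, 0], [0, 0, 0], [0, 0, 0], [0, 0, 0], [0, 0, 0]], turn=[[0, 0, 0.8], [0, 0, 0.8], [0, 0, 0.8], [0, 0, 0.8], [0, 0, 0.8], [0, 0, 0.7], [0, 0, 0.6], [0, 0, 0], [0, 0, 0], [0, 0, 0]], hand=[0, 0, 0, 0, 0, 0, 0, 0, 0, 0])

```text
time_s: 15.25
position: [0.5116, -0.2552, 0.1129]
tool_rot: [[0.185, 0.983, 0.007], [0.983, -0.185, -0.004], [-0.002, 0.008, -1.0]]
ft_force: [3.1, 3.6, 22.3]
grip_width: 0.0104
gripper_force: 112.5
```

Run:
```python
from h import *
i=get_image("scene");s=observe();print(s["position"],s["ft_force"],s["wrist_torque"],s["q"][5]);togo(np.array([.5093,-.2547,.1125]),166.3-91)
c=camera_info("scene");p=proj(c,s["position"]-[0,0,.02])
x,y=(p-[70,70]).round().astype(int).clip(0)
cv2.imwrite("pics/s4.png",cv2.resize(i[y:y+140,x:x+140],(560,560),interpolation=cv2.INTER_CUBIC))
```

```text
[ 0.51156179 -0.25528084  0.11297088] [ 3.42381447  3.31579263 22.60231755] [ 0.6853987  -0.23516532  0.02411281] -27.817626409359615
t 15.3 pos [ 0.5116 -0.2553  0.113 ] tool x yaw 79.36 q6 -27.8
shift units (tool now) [ 0.004 -0.058  0.011] turn units [0.076 0.021 0.677]
```

View pics/s4.png

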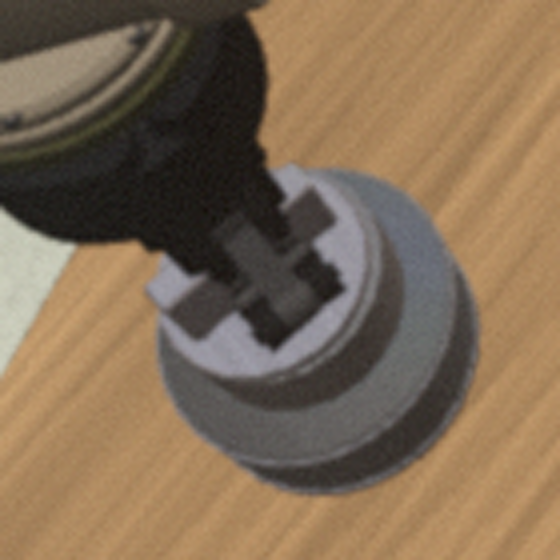

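The crop shows the disc flat on the neck with the bar turned about 87°. One small turn to the stop remains, then I'll hold.

Call:
drive_tool(offset=[[0, 0, 0], [0, 0, 0], [0, 0, 0], [0, 0, 0], [0, 0, 0], [0, 0, 0], [0, 0, 0], [0, 0, 0], [0, 0, 0], [0, 0, 0]], turn=[[0, 0, 0.3], [0, 0, 0.3], [0, 0, 0.2], [0, 0, 0], [0, 0, 0], [0, 0, 0], [0, 0, 0], [0, 0, 0], [0, 0, 0], [0, 0, 0]], hand=[0, 0, 0, 0, 0, 0, 0, 0, 0, 0])

```text
time_s: 16.55
position: [0.5115, -0.2553, 0.1129]
tool_rot: [[0.266, 0.964, 0.007], [0.964, -0.266, -0.004], [-0.002, 0.008, -1.0]]
ft_force: [3.9, 3.6, 21.9]
grip_width: 0.0104
gripper_force: 112.6
```

Run:
```python
from h import *
s=observe();print(s["position"],s["ft_force"],s["wrist_torque"],s["gripper_force"]);togo(np.array([.5093,-.2547,.1125]),166.3-91)
```

```text
[ 0.51152315 -0.25528924  0.11293152] [ 3.85268098  3.64244459 21.94985692] [ 0.71262061 -0.09491093  0.34737397] 112.55042552947998
t 16.55 pos [ 0.5115 -0.2553  0.1129] tool x yaw 74.59 q6 -23.0
shift units (tool now) [-0.001 -0.058  0.01 ] turn units [ 0.075  0.019 -0.117]
```

```bash
python3 -c "
from rig import env
print(env.close_job())"
```

```text
the job is handed in; nothing more can be done
None
```

The smaller cap is in the canister's neck, turned about 91° clockwise to its stop and still gripped (about 112 N) and pressed down with about 22 N; the job was handed in at 16.6 s and no verdict came back.

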